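Close a gearbox cover, align its quarter-turn fastener and hold it flush

TASK

Close up the grey gearbox: gently lower its hinged cover panel onto the frame, and only then turn the quarter-turn fastener on the panel clockwise until its slot lines up with the two index ribs. Then let go of the fastener and, without forcing it, press the panel down with the fingers against its springy gasket until it is flush with the frame (the raised pad near its front edge is made for that); finish there, still holding it pressed so that I can drive the corner screws. Leave the loose things around it where they are.

Things in the scene. Friction and masses are not known exactly. Their poses are not given: they have to be found in the camera images.
- housing: Grey open-topped gearbox housing, gears inside, fixed to the desk, 190 mm deep (x), 160 mm wide (y), 75 mm tall to the top of its frame rim. Origin: centre of its underside; z up, -x is its front (roughly towards the robot), +y its left. An aluminium cover panel (160 x 128 x 6 mm), hinged at the far (+x) side, lies inside the rim when closed.
- cover_hinge (a point): Middle of the cover's hinge line: 80 mm behind (+x) the housing's origin, 78 mm above the desk. The line runs along the housing's y, at mid-thickness of the panel's far edge. Fixed in the housing; its axes are the housing's.
- cover (a joint): Angle of the cover panel in rad: 0 = closed, lying on its gasket; grows as its front edge rises (starts half open, 0.5 to 0.85, largest 1.3). The hinge is stiff and damped: the panel stays at whatever angle it is left, and a push of 2 to 5 N straight down on the pad lowers it slowly.
- press_pad (a point): Centre of the top face of the raised pad on the panel's outer face beside its front edge: 24 mm front to back, 70 mm across, 4 mm high; 143 mm from the hinge line along the panel, 7 mm off its mid-plane. Moves with the panel; axes: z out of the outer face, -x to the front edge. Height when closed 85 mm, pressed flush 79 mm.
- fastener_bar (a point): Centre of the fastener's steel grip bar on the panel's outer face, 85 mm from the hinge line. Bar 36 mm long, 10 mm thick, on a round base 40 mm wide, 6 mm high; bar top 30 mm and this point 18 mm above the panel's face (point 99 mm above the desk when closed). A dark slot 3 mm wide runs along the bar's top. y axis along bar and slot, z out of the panel.
- fastener (a joint): Fastener angle in rad, growing clockwise seen from above: at 0 bar and slot lie across the panel (its y), at 1.571 front to back (its x), in line with the index ribs: the wanted place. No stop there (end stops at 0 and 2.1); light friction, stays where left. Starts at 0.15 to 0.6. Turning it does not pull the panel down.
- gasket (a joint): How far the panel, hinge and all, is pressed down into the spring gasket, in m: 0 = 6 mm proud of the frame, 0.006 = fully down on a hard stop, flush with the frame rim. Needs about 1 N + 1.8 N per mm (12 N fully down); springs back when let go.
- orange_driver: Loose screwdriver with a dark and orange handle, 158 mm long, lying behind the housing; bystander.
- brown_spool: Loose small brown spool, 26 mm across, 14 mm high, left of the housing; bystander.
- oil_bottle: Loose blue oil bottle with a spout, 36 mm across, 102 mm tall, standing left of the housing; bystander.
- torch: Loose black torch, 124 mm long, 28 mm thick, lying at the left; bystander.
- parts_bin: Loose small grey-brown parts bin, 56 x 64 x 44 mm, at the left; bystander. It stands in front of a fixed upright pegboard (plane y = 0.38, from x = 0.30 to 1.5, 0.79 m tall) and beside a fixed tool case (x 0.48 to 0.68, y -0.08 to 0.24, 0.19 m tall with its handle): keep the arm clear of both.
- glue: Loose glue bottle, 32 mm across, 85 mm tall, standing behind the housing; bystander.
- front_rib (a point): Centre of the front one of two dark index ribs (12 x 3 x 2 mm each) on the panel's outer face, in front of and behind the fastener's base, each 31 mm from the fastener's axis, on the panel's front-back centre line. Moves with the panel.

How it is judged:
By the outcome, as a careful person would: the job done as asked, in the order asked, and still so for the second after the job is handed in, while the arm keeps its last pose, push and grip.
It also fails if it takes over 61 s, if anything falls off the work surface, if the arm or the gripper's body presses on something with over 40 N, if the wrist force passes 120 N, or if a joint passes its speed limit or range.

ROBOT

A 6-joint arm with a two-finger parallel gripper is mounted at the origin on a cart in front of the work surface, level with it; the furniture and walls round the work are solid. World frame = base frame: x ahead of the robot, y to its left, z up, the work surface at z = 0. Lengths are in m, angles in rad, forces in N, time in s.
With the tool pointing down it reaches from about 0.325 to 0.85 m from the base axis. Payload 15.5 kg.
Tool frame: the origin (TCP) lies midway between the tips of the shut fingers; the grasp point (between the pads) lies env.grip_point_offset behind it (env.grip_point_offset is the distance from the TCP to the grasp point, in m); z points along the fingers, y is the line along which they close (so a half turn about z gives the same grasp; the last joint's range is limited). The gripper opens to 91 mm and grips with 3 to 60 N. Pads are 32 mm wide; open, the fingers measure 118 mm over their backs; the gripper's body (76 mm by 178 mm) begins 60 mm behind the grasp point.
Start: joints at [1.151, 0.494, 1.345, -0, 1.302, -0.096], TCP at [0.199, 0.592, 0.214] pointing down, gripper open.
Joint ranges: [-2.91, 2.91], [-0.82, 2.16], [0.22, 2.67], [-1.22, 4.37], [0.12, 2.79], [-3.08, 3.08]. Speed limits (rad/s): [1.89, 1.89, 2.57, 3.01, 3.01, 3.01].

INTERFACE

Orientations are given as a unit quaternion [x, y, z, w].
In Python, from station import env gives the robot as it stands. The module is installed in compiled form; this text tells all that it offers.
- The arm moves only by the tool jog_arm, never from a script. Its argument "moves" is a list of rows, each a list of 6 numbers: the shift along the tool's x, y, z in m, then the turn, a rotation vector about the tool's x, y, z in units of 8 degrees (1.0 is 8 degrees). In form: [[x, y, z, rx, ry, rz], ...]. A call has 1 to 12 rows; each row is the pose to reach, as a shift and turn from the pose commanded when the call began, along the tool's axes at that moment; what a row does not reach only later rows make up. A row lasts 1/10 s, in which the tool goes at most 50 mm and 8.59 degrees, less where a joint would pass 70% of its speed; a pose out of reach is approached as far as the arm can. A call with a gripper value outside its range is refused whole. "gripper" is the opening, from 0 (shut) to 1 (fully open), set as the call begins (left out, the last holds). The fingers move at their own pace and stop on an object; "newtons" is the grip in N (left out, the last holds). Time passes only in rows, so rows that repeat a pose let the fingers close. It gives the time, the measured TCP pose, the force, the opening and the grip force at its end, in the units of the state.
- env.sense(): the state, without advancing time (a new reading comes with each control period).
- env.grab_frame(name): name is "scene" or "top" or "wrist"; returns a dict with "frame" (384x512x3 uint8, blue, green, red), "fx", "fy", "cx", "cy" (pixels), "R" (3x3) and "t" (3): a world point X has camera coordinates R X + t; the wrist camera has in their place "tool_from_camera" (4x4, takes a point from camera to tool coordinates, whose origin is the TCP and whose axes are the flange's). Camera axes: x right, y down, z forward; pixel columns grow to the right and rows downward; lengths in m; the calibration is good to about 2 mm. A picture is of the moment at which its call begins: read the wrist's pose just before it. There is no depth.
- env.job_done(): hands the job in; it is judged then, once.
The state is a dict: "time": time; "joint_pos": joint angles; "dq": joint speeds; "joint_efforts": joint torques, N m; "tcp_pos": TCP position; "tool_rot": TCP orientation; "contact_force": force on the tool from outside, world axes, zero at the start; "moment": the same for the moment, N m; "grip_width": finger opening in m; "finger_force": force on a finger pad.
Only numpy, scipy, OpenCV 4.12 (cv2) and the standard library are available. Lean on these libraries where they do the work, as an engineer would, in place of code of your own. Each camera call takes 0.05 s, during which the arm holds its last target. There are 200 camera calls.

## Working session

There is one attempt and no reset: what is moved stays moved. The work goes in short steps, Python scripts to look and compute and a tool call to move; the robot and the scene stay as the last step left them, time stands still between calls to the robot, and variables do not carry over. Pictures are saved under pics/ and viewed, at most 10 in all, crops included, and the job is handed in when it is done.

Besides the shell and the picture viewer there is one more tool, called after "Call:" in YAML: its name, and indented under it one key for each argument. jog_arm: Moves the arm, as the interface text tells. Its arguments: {"type":"object","properties":{"moves":{"type":"array","items":{"type":"array","items":{"type":"number"}}},"gripper":{"type":"number"},"newtons":{"type":"number"}},"required":["moves"]}

```bash
mkdir -p pics; python3 - <<'E'
from station import env
import cv2,json,numpy as np
s=env.sense()
print({k:np.round(v,3).tolist() for k,v in s.items()}, env.grip_point_offset)
for n in("scene","top"):
    f=env.grab_frame(n);cv2.imwrite(f"pics/{n}0.png",f["frame"])
    np.savez(f"pics/{n}0.npz",**f)
    print(n,f["fx"],f["cx"],f["cy"],np.round(f["R"],3).tolist(),np.round(f["t"],3))
E
```

```text
{'time': 0.0, 'joint_pos': [1.15, 0.494, 1.346, -0.0, 1.302, -0.096], 'dq': [0.001, -0.002, -0.0, -0.001, -0.001, -0.0], 'joint_efforts': [0.005, -87.885, -38.188, 0.071, 0.053, -0.0], 'tcp_pos': [0.199, 0.592, 0.213], 'tool_rot': [0.162, 0.987, -0.001, -0.0], 'contact_force': [-0.914, -1.449, 0.31], 'moment': [0.002, 0.002, -0.016], 'finger_force': 0.0, 'grip_width': 0.091} 0.0188
scene 418.05533829052143 259.22279246672775 194.98172929268637 [[0.699, -0.715, -0.011], [-0.54, -0.518, -0.663], [0.468, 0.47, -0.748]] [-0.384  0.349  0.996]
top 409.59156979759894 263.14778197026664 194.4660705323546 [[-0.009, -1.0, -0.004], [-0.994, 0.01, -0.11], [0.11, 0.003, -0.994]] [0.004 0.549 1.219]
```

View pics/scene0.png

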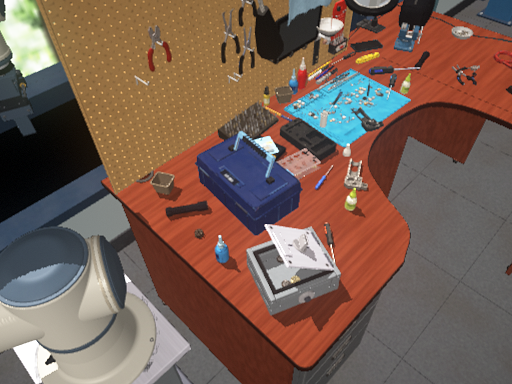

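View pics/top0.png

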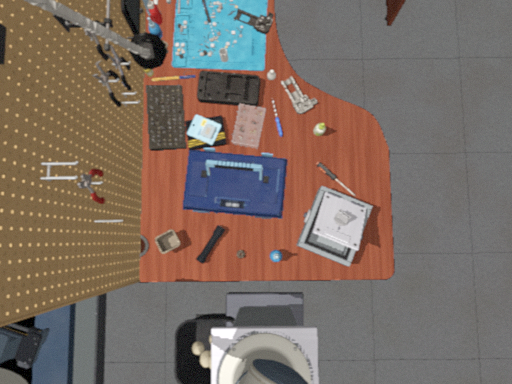

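The housing is at about (293,270) in the scene view and (337,225) in the top view, cover half open with its hinge away from the robot. I'll enlarge both.

```bash
python3 - <<'E'
import cv2,numpy as np
a=cv2.imread("pics/scene0.png")[215:320,235:350];b=cv2.imread("pics/top0.png")[178:272,288:384]
a=cv2.resize(a,(400,365),interpolation=cv2.INTER_CUBIC);b=cv2.resize(b,(400,392),interpolation=cv2.INTER_CUBIC)
c=np.zeros((392,800,3),np.uint8);c[:365,:400]=a;c[:,400:]=b;cv2.imwrite("pics/crop0.png",c)
E
```

```text
(no output)
```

View pics/crop0.png

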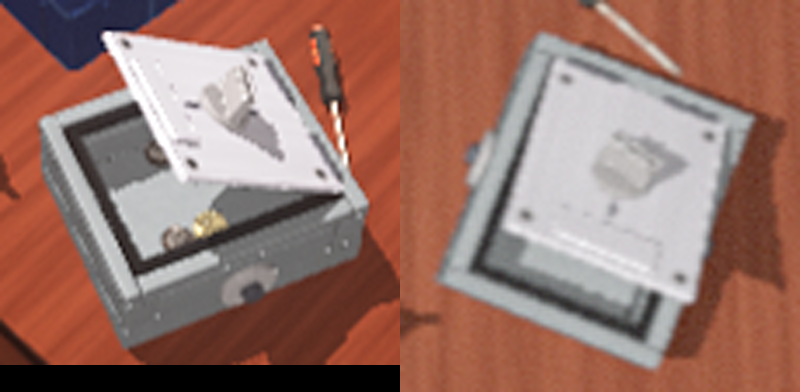

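Crop, left half (scene): rim corners (42,120), (125,293), (367,207), (262,40), and panel front corners (103,33), (178,178). Right half (top): rim corners (540,35), (753,118), (655,368), (440,278), and panel front corners (503,230), (690,300).

```bash
cat >h.py <<'E'
import numpy as np
def ray(f,p):
    R=np.array(f["R"]);t=np.array(f["t"])
    d=R.T@[(p[0]-f["cx"])/f["fx"],(p[1]-f["cy"])/f["fy"],1.]
    return -R.T@t,d/np.linalg.norm(d)
def plane(f,p,z):
    o,d=ray(f,p);return o+d*(z-o[2])/d[2]
def tri(f,p,g,q):
    o,d=ray(f,p);e,k=ray(g,q)
    s=np.linalg.lstsq(np.c_[d,-k],e-o,rcond=None)[0]
    a,b=o+s[0]*d,e+s[1]*k
    return (a+b)/2,np.linalg.norm(a-b)
E
python3 - <<'E'
from h import *
S=np.load("pics/scene0.npz");T=np.load("pics/top0.npz")
sc=lambda p:(235+p[0]/3.478-.4,215+p[1]/3.476-.4); tc=lambda p:(288+(p[0]-400)/4.167-.4,178+p[1]/4.17-.4)
s=[(42,120),(125,293),(367,207),(262,40)];t=[(440,278),(655,368),(753,118),(540,35)]
A=np.array([plane(S,sc(p),.075) for p in s]);B=np.array([plane(T,tc(p),.075) for p in t])
for n,X in(("FL FR BR BL scene",A),("top",B)):
    print(n,X[:,:2].round(3).tolist(),"c",X.mean(0).round(4),"sides",[round(np.linalg.norm(X[i]-X[i-1]),3) for i in range(4)])
    v=X[2]+X[3]-X[0]-X[1];w=X[0]+X[3]-X[1]-X[2];print("yaw",np.arctan2(v[1],v[0]),np.arctan2(-w[0],w[1]))
for a,b in(((103,33),(503,230)),((178,178),(690,300))):print(tri(S,sc(a),T,tc(b)))
E
```

```text
FL FR BR BL scene [[0.397, -0.105], [0.337, -0.245], [0.504, -0.322], [0.567, -0.174]] c [ 0.4514 -0.2116  0.075 ] sides [np.float64(0.184), np.float64(0.153), np.float64(0.184), np.float64(0.161)]
yaw -0.4105207148763513 -0.3999794169191727
top [[0.397, -0.099], [0.334, -0.246], [0.507, -0.321], [0.567, -0.172]] c [ 0.4514 -0.2094  0.075 ] sides [np.float64(0.185), np.float64(0.16), np.float64(0.188), np.float64(0.16)]
yaw -0.4086361056343384 -0.39537802531589405
(array([ 0.43016412, -0.13298367,  0.17432329]), np.float64(0.003887895650278972))
(array([ 0.38242712, -0.24941611,  0.17303397]), np.float64(0.0019184218440141962))
```

Call:
jog_arm:
  moves:
    - [0, -0.05, -0.01, 0, 0, 0]
    - [0, -0.1, -0.02, 0, 0, 0]
    - [0, -0.15, -0.02, 0, 0, 0]
    - [0, -0.2, -0.02, 0, 0, 0]
    - [0, -0.25, -0.02, 0, 0, 0]
    - [0, -0.28, -0.02, 0, 0, 0]
    - [-0.048, -0.283, -0.02, 0, 0, 1]
    - [-0.095, -0.293, -0.02, 0, 0, 2]
    - [-0.14, -0.3095, -0.02, 0, 0, 3]
    - [-0.183, -0.332, -0.02, 0, 0, 4]
    - [-0.222, -0.36, -0.02, 0, 0, 5]
    - [-0.256, -0.394, -0.02, 0, 0, 6]
  gripper: 0
  newtons: 10

```text
time: 1.3
tcp_pos: [0.3108, 0.149, 0.234]
tool_rot: [0.541, 0.841, 0.0, 0.0]
contact_force: [0.9, 0.5, -0.1]
grip_width: 0.0002
finger_force: 0.0
```

Call:
jog_arm:
  moves:
    - [-0.048, -0.003, 0, 0, 0, 1]
    - [-0.095, -0.013, 0, 0, 0, 2]
    - [-0.14, -0.03, 0, 0, 0, 3]
    - [-0.183, -0.052, 0, 0, 0, 4]
    - [-0.231, -0.069, 0, 0, 0, 5]
    - [-0.27, -0.085, 0, 0, 0, 5.81]
    - [-0.292, -0.087, 0, 0, 0, 5.81]
    - [-0.322, -0.06, 0, 0, 0, 5.81]
    - [-0.35, -0.036, 0, 0, 0, 5.81]
    - [-0.35, -0.036, 0, 0, 0, 5.81]
    - [-0.35, -0.036, 0, 0, 0, 5.81]

```text
time: 2.4
tcp_pos: [0.4236, -0.1823, 0.2334]
tool_rot: [0.827, 0.562, -0.0, -0.001]
contact_force: [-0.5, 0.3, 0.2]
grip_width: 0.0003
finger_force: 0.0
```

```bash
python3 - <<'E'
from station import env
import cv2,numpy as np,json
s=env.sense();f=env.grab_frame("wrist");cv2.imwrite("pics/w1.png",f["frame"])
print(s["tcp_pos"],s["tool_rot"],np.round(s["contact_force"],2),np.round(s["joint_pos"],3))
np.savez("pics/w1.npz",p=s["tcp_pos"],q=s["tool_rot"],**f);print(np.round(f["tool_from_camera"],3).tolist(),f["fx"])
E
```

```text
[ 0.42364624 -0.18227197  0.23335758] [ 8.27420082e-01  5.61583058e-01 -3.06282248e-04 -6.18920915e-04] [-0.51  0.33  0.16] [-0.536  0.242  1.702 -0.     1.199 -0.158]
[[-0.0, -0.97, -0.242, 0.068], [1.0, -0.0, 0.001, -0.0], [-0.001, -0.242, 0.97, -0.17], [0.0, 0.0, 0.0, 1.0]] 306.0313764650896
```

View pics/w1.png

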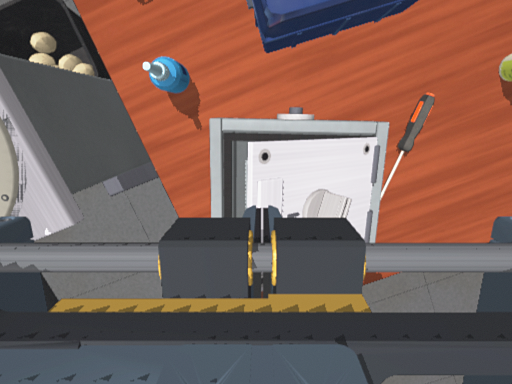

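The wrist view is square to the rim: outer rim corners at (210,119) and (389,123), the pad next to the fingers at about (268,195), the fastener base at about (325,207).

```bash
cat >>h.py <<'E'
from scipy.spatial.transform import Rotation as Ro
def wfix(f,p,q):
    M=np.array(f["tool_from_camera"]);R=Ro.from_quat(q).as_matrix()
    Rw=R@M[:3,:3];o=np.array(p)+R@M[:3,3]
    return dict(fx=f["fx"],fy=f["fy"],cx=f["cx"],cy=f["cy"],R=Rw.T,t=-Rw.T@o)
def housing(X,c=(.4515,-.2105),y=-.403): # world->housing
    d=np.array(X)-[c[0],c[1],0];return np.array([np.cos(y)*d[0]+np.sin(y)*d[1],-np.sin(y)*d[0]+np.cos(y)*d[1],d[2]])
E
python3 - <<'E'
from h import *
from station import env
s=env.sense();print(s["tcp_pos"],s["tool_rot"],s["time"])
f=np.load("pics/w1.npz");W=wfix(f,f["p"],f["q"])
for p in((210,119),(389,123)):
    X=plane(W,p,.075);print(X.round(4),housing(X).round(4))
print("tcp",housing(s["tcp_pos"]).round(4))
E
```

```text
[ 0.42305575 -0.18188857  0.23350143] [ 8.27386798e-01  5.61632061e-01 -3.30822808e-04 -6.36496825e-04] 2.45
[ 0.3971 -0.1022  0.075 ] [-0.0925  0.0783  0.075 ]
[ 0.5698 -0.1752  0.075 ] [0.095  0.0788 0.075 ]
tcp [-0.0374  0.0152  0.2335]
```

Call:
jog_arm:
  moves:
    - [-0.008, 0.008, 0, 0, 0, 0.16]
    - [-0.015, 0.016, 0.0, 0, 0, 0.16]
    - [-0.015, 0.016, 0.025, 0, 0, 0.16]
    - [-0.015, 0.016, 0.04, 0, 0, 0.16]
    - [-0.015, 0.016, 0.05, 0, 0, 0.16]
    - [-0.015, 0.016, 0.055, 0, 0, 0.16]
    - [-0.015, 0.016, 0.055, 0, 0, 0.16]
    - [-0.015, 0.016, 0.055, 0, 0, 0.16]

```text
time: 3.25
tcp_pos: [0.4334, -0.2024, 0.1795]
tool_rot: [0.834, 0.552, 0.0, 0.0]
contact_force: [0.3, -0.8, 0.1]
grip_width: 0.0003
finger_force: 0.0
```

```bash
python3 - <<'E'
from h import *
from station import env
s=env.sense();h=housing(s["tcp_pos"]);print(h.round(4),np.degrees(Ro.from_quat(s["tool_rot"]).as_euler('xyz')).round(1),np.round(s["contact_force"],1))
for th in(.63,.5,.4,.3,.2,.1,.05,0):
    L=.146;c=[.08-L*np.cos(th)+.007*np.sin(th),.078+L*np.sin(th)+.007*np.cos(th)]
    print(th,"tcp target dx,dz", round(c[0]+.0135*min(1,th/.2)-h[0],4),round(c[1]-h[2],4))
E
```

```text
[-0.0199  0.0003  0.1795] [180.   0.  67.] [ 0.3 -0.8  0.1]
0.63 tcp target dx,dz -0.0005 -0.0098
0.5 tcp target dx,dz -0.0114 -0.0253
0.4 tcp target dx,dz -0.0184 -0.0382
0.3 tcp target dx,dz -0.0241 -0.0516
0.2 tcp target dx,dz -0.0283 -0.0656
0.1 tcp target dx,dz -0.038 -0.0799
0.05 tcp target dx,dz -0.0422 -0.0872
0 tcp target dx,dz -0.0461 -0.0945
```

Now find contact and start lowering slowly.

Call:
jog_arm:
  moves:
    - [0, 0, 0.003, 0, 0, 0]
    - [0, 0, 0.006, 0, 0, 0]
    - [0, 0, 0.008, 0, 0, 0]
    - [0, -0.001, 0.01, 0, 0, 0]
    - [0, -0.002, 0.012, 0, 0, 0]
    - [0, -0.004, 0.0145, 0, 0, 0]
    - [0, -0.005, 0.017, 0, 0, 0]
    - [0, -0.007, 0.0195, 0, 0, 0]

```text
time: 4.05
tcp_pos: [0.4265, -0.1994, 0.1592]
tool_rot: [0.834, 0.552, 0.0, 0.0]
contact_force: [0.8, -0.7, 2.4]
grip_width: 0.0006
finger_force: 1.1
```

Call:
jog_arm:
  moves:
    - [0, -0.002, 0.0025, 0, 0, 0]
    - [0, -0.003, 0.005, 0, 0, 0]
    - [0, -0.0045, 0.0075, 0, 0, 0]
    - [0, -0.006, 0.01, 0, 0, 0]
    - [0, -0.0075, 0.0125, 0, 0, 0]
    - [0, -0.009, 0.015, 0, 0, 0]
    - [0, -0.0105, 0.0175, 0, 0, 0]
    - [0, -0.012, 0.02, 0, 0, 0]
    - [0, -0.013, 0.0225, 0, 0, 0]
    - [0, -0.0145, 0.025, 0, 0, 0]
    - [0, -0.0155, 0.0275, 0, 0, 0]
    - [0, -0.0165, 0.03, 0, 0, 0]

```text
time: 5.25
tcp_pos: [0.4114, -0.193, 0.1292]
tool_rot: [0.834, 0.552, 0.0, 0.0]
contact_force: [2.1, 0.4, 1.4]
grip_width: 0.0002
finger_force: 0.9
```

Call:
jog_arm:
  moves:
    - [0, -0.001, 0.0025, 0, 0, 0]
    - [0, -0.002, 0.005, 0, 0, 0]
    - [0, -0.003, 0.0075, 0, 0, 0]
    - [0, -0.0035, 0.01, 0, 0, 0]
    - [0, -0.0045, 0.0125, 0, 0, 0]
    - [0, -0.005, 0.015, 0, 0, 0]
    - [0, -0.006, 0.0175, 0, 0, 0]
    - [0, -0.008, 0.02, 0, 0, 0]
    - [0, -0.01, 0.0225, 0, 0, 0]
    - [0, -0.0115, 0.025, 0, 0, 0]
    - [0, -0.013, 0.0275, 0, 0, 0]
    - [0, -0.0145, 0.03, 0, 0, 0]

```text
time: 6.45
tcp_pos: [0.3979, -0.1873, 0.0992]
tool_rot: [0.834, 0.552, 0.0, 0.0]
contact_force: [0.6, -0.9, 1.5]
grip_width: 0.0006
finger_force: 0.8
```

Call:
jog_arm:
  moves:
    - [0, -0.001, 0.002, 0, 0, 0]
    - [0, -0.0025, 0.004, 0, 0, 0]
    - [0, -0.004, 0.006, 0, 0, 0]
    - [0, -0.005, 0.008, 0, 0, 0]
    - [0, -0.006, 0.0095, 0, 0, 0]
    - [0, -0.007, 0.011, 0, 0, 0]
    - [0, -0.008, 0.0125, 0, 0, 0]
    - [0, -0.008, 0.0135, 0, 0, 0]
    - [0, -0.008, 0.0145, 0, 0, 0]
    - [0, -0.008, 0.015, 0, 0, 0]
    - [0, -0.008, 0.015, 0, 0, 0]
    - [0, -0.008, 0.015, 0, 0, 0]

```text
time: 7.65
tcp_pos: [0.3905, -0.1841, 0.0844]
tool_rot: [0.834, 0.552, -0.0, -0.0]
contact_force: [-1.7, 1.1, 2.7]
grip_width: 0.0004
finger_force: 1.2
```

Call:
jog_arm:
  moves:
    - [0, 0, -0.02, 0, 0, 0]
    - [0, 0, -0.06, 0, 0, 0]
    - [-0.02, 0.02, -0.1, 0, 0, 0]
    - [-0.04, 0.05, -0.125, 0, 0, 0]
    - [-0.05, 0.061, -0.135, 0, 0, 0]
    - [-0.05, 0.061, -0.135, 0, 0, 0]
    - [-0.05, 0.061, -0.135, 0, 0, 0]
    - [-0.05, 0.061, -0.135, 0, 0, 0]
  gripper: 0.5

```text
time: 8.45
tcp_pos: [0.4264, -0.2529, 0.2185]
tool_rot: [0.834, 0.552, -0.0, -0.001]
contact_force: [-1.0, 0.5, -0.3]
grip_width: 0.0457
finger_force: 0.0
```

```bash
python3 - <<'E'
from station import env
from h import *
import cv2
s=env.sense();f=env.grab_frame("wrist");np.savez("pics/w2.npz",p=s["tcp_pos"],q=s["tool_rot"],**f)
print(housing(s["tcp_pos"]),s["contact_force"].round(1) if hasattr(s["contact_force"],"round") else s["contact_force"])
cv2.imwrite("pics/w2.png",cv2.resize(f["frame"][40:240,150:370],(660,600),interpolation=cv2.INTER_CUBIC))
E
```

```text
[-0.00645712 -0.04883385  0.21846165] [-1.   0.5 -0.3]
```

View pics/w2.png

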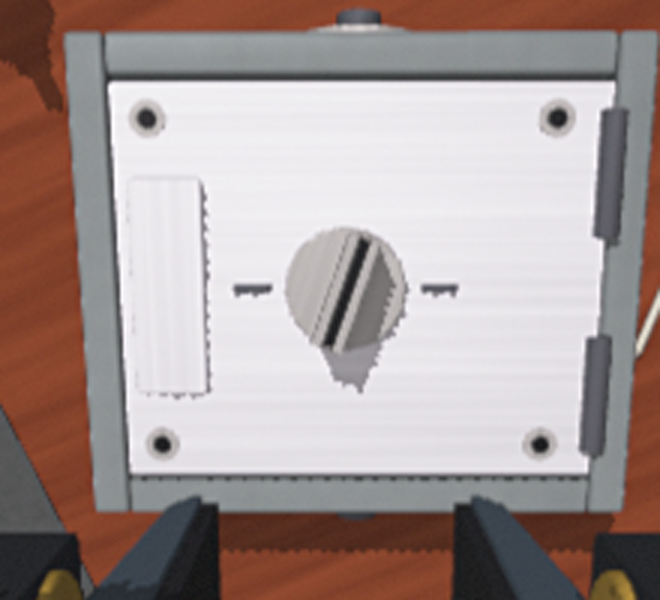

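The cover is closed. In the crop the slot runs from (364,240) to (328,346) and the ribs are at (253,289) and (440,289).

```bash
python3 - <<'E'
from h import *
f=np.load("pics/w2.npz");W=wfix(f,f["p"],f["q"]);c=lambda u,v:(150+u/3-.33,40+v/3-.33)
P=lambda u,v,z:plane(W,c(u,v),z)
a,b=P(364,240,.111),P(328,346,.111);r,q=P(253,289,.083),P(440,289,.083)
R=Ro.from_quat(f["q"]).as_matrix()
print("slot mid",housing((a+b)/2).round(4),"len",np.linalg.norm(a-b),"ribs mid",housing((r+q)/2).round(4),"dist",np.linalg.norm(r-q))
ang=lambda v:np.degrees(np.arctan2(v[1],v[0]))
print("slot dir",ang(a-b),"rib dir",ang(q-r),"tool y",ang(R[:,1]), "slot mid in tool",R.T@((a+b)/2-f["p"]),"ribs mid in tool",R.T@((r+q)/2-f["p"]))
E
```

```text
slot mid [-0.0039  0.0002  0.111 ] len 0.033022184157487304 ribs mid [-0.0034 -0.0002  0.083 ] dist 0.061421147240401965
slot dir 48.18536478395735 rib dir -22.95286275394104 tool y -22.940971287747367 slot mid in tool [0.04895869 0.00288865 0.10748828] ribs mid in tool [0.04855278 0.00344064 0.13548692]
```

Call:
jog_arm:
  moves:
    - [0.025, 0.002, 0, 0, 0, 1]
    - [0.049, 0.003, 0.0, 0, 0, 2]
    - [0.049, 0.003, 0.02, 0, 0, 2.36]
    - [0.049, 0.003, 0.06, 0, 0, 2.36]
    - [0.049, 0.003, 0.09, 0, 0, 2.36]
    - [0.049, 0.003, 0.11, 0, 0, 2.36]
    - [0.049, 0.003, 0.12, 0, 0, 2.36]
    - [0.049, 0.003, 0.125, 0, 0, 2.36]
    - [0.049, 0.003, 0.125, 0, 0, 2.36]
    - [0.049, 0.003, 0.125, 0, 0, 2.36]

```text
time: 9.5
tcp_pos: [0.4496, -0.2103, 0.0952]
tool_rot: [0.913, 0.408, 0.0, 0.0]
contact_force: [-0.6, -0.9, 0.5]
grip_width: 0.0457
finger_force: 0.0
```

Call:
jog_arm:
  moves:
    - [0, 0, 0, 0, 0, 0]
    - [0, 0, 0, 0, 0, 0]
    - [0, 0, 0, 0, 0, 0]
    - [0, 0, 0, 0, 0, 0]
    - [0, 0, 0, 0, 0, 0]
    - [0, 0, 0, 0, 0, 0]
  gripper: 0
  newtons: 20

```text
time: 10.1
tcp_pos: [0.4481, -0.2092, 0.0941]
tool_rot: [0.913, 0.408, -0.001, -0.001]
contact_force: [-2.8, 4.9, 1.7]
grip_width: 0.0099
finger_force: 20.0
```

```bash
python3 - <<'E'
from station import env
from h import *
s=env.sense();R=Ro.from_quat(s["tool_rot"]).as_matrix()
print(housing(s["tcp_pos"]),s["grip_width"],s["finger_force"],s["contact_force"],s["moment"],np.degrees(np.arctan2(R[1,1],R[0,1])),s["joint_pos"])
E
```

```text
[-0.00365045 -0.00018364  0.09414047] 0.009889321470310316 19.999937787652016 [-2.80711264  4.87387006  1.71041424] [ 0.64983565  0.75000986 -0.05569799] -41.83632121386402 [-5.57818804e-01  4.80303044e-01  1.79630533e+00  2.25257406e-04
  8.67622521e-01  1.72216488e-01]
```

Call:
jog_arm:
  moves:
    - [0, 0, 0, 0, 0, 0.9]
    - [0, 0, 0, 0, 0, 1.8]
    - [0, 0, 0, 0, 0, 2.7]
    - [0, 0, 0, 0, 0, 3.6]
    - [0, 0, 0, 0, 0, 4.5]
    - [0, 0, 0, 0, 0, 5.4]
    - [0, 0, 0, 0, 0, 6.3]
    - [0, 0, 0, 0, 0, 7.2]
    - [0, 0, 0, 0, 0, 8.1]
    - [0, 0, 0, 0, 0, 8.89]
    - [0, 0, 0, 0, 0, 8.89]
    - [0, 0, 0, 0, 0, 8.89]

```text
time: 11.3
tcp_pos: [0.4481, -0.2093, 0.0941]
tool_rot: [0.98, -0.199, -0.001, -0.0]
contact_force: [-3.8, 4.2, 1.4]
grip_width: 0.0097
finger_force: 20.0
```

Call:
jog_arm:
  moves:
    - [0, 0, 0, 0, 0, 0]
    - [0, 0, 0, 0, 0, 0]
    - [0, 0, 0, 0, 0, 0]
    - [0, 0, 0, 0, 0, 0]
    - [0, 0, 0, 0, 0, 0]
  gripper: 0.5

```text
time: 11.8
tcp_pos: [0.4493, -0.2102, 0.0945]
tool_rot: [0.98, -0.199, 0.0, 0.0]
contact_force: [-0.7, 1.1, -1.0]
grip_width: 0.0449
finger_force: 0.0
```

```bash
python3 - <<'E'
from station import env
from h import *
s=env.sense();R=Ro.from_quat(s["tool_rot"]).as_matrix()
print(housing(s["tcp_pos"]),s["grip_width"],s["contact_force"],np.degrees(np.arctan2(R[1,1],R[0,1])),s["joint_pos"].round(2))
E
```

```text
[-0.00215752 -0.00054077  0.09445327] 0.04485937844006057 [-0.73641769  1.11349392 -0.98482991] -112.95510855679805 [-0.56  0.48  1.79 -0.    0.87  1.41]
```

Call:
jog_arm:
  moves:
    - [0, 0, -0.01, 0, 0, 0]
    - [0, 0, -0.04, 0, 0, 0]
    - [-0.01, 0, -0.08, 0, 0, 0]
    - [-0.04, 0, -0.11, 0, 0, 0]
    - [-0.061, 0, -0.125, 0, 0, 0]
    - [-0.061, 0, -0.125, 0, 0, 0]
    - [-0.061, 0, -0.125, 0, 0, 0]
    - [-0.061, 0, -0.125, 0, 0, 0]
    - [-0.061, 0, -0.125, 0, 0, 0]

```text
time: 12.7
tcp_pos: [0.3933, -0.1864, 0.2188]
tool_rot: [0.98, -0.199, -0.0, -0.0]
contact_force: [0.6, 0.1, -0.4]
grip_width: 0.0455
finger_force: 0.0
```

```bash
python3 - <<'E'
from station import env
from h import *
import cv2
s=env.sense();f=env.grab_frame("wrist");np.savez("pics/w3.npz",p=s["tcp_pos"],q=s["tool_rot"],**f)
print(housing(s["tcp_pos"]))
cv2.imwrite("pics/w3.png",cv2.resize(f["frame"][40:240,150:370],(660,600),interpolation=cv2.INTER_CUBIC))
E
```

```text
[-0.06296384 -0.00063506  0.21883972]
```

View pics/w3.png

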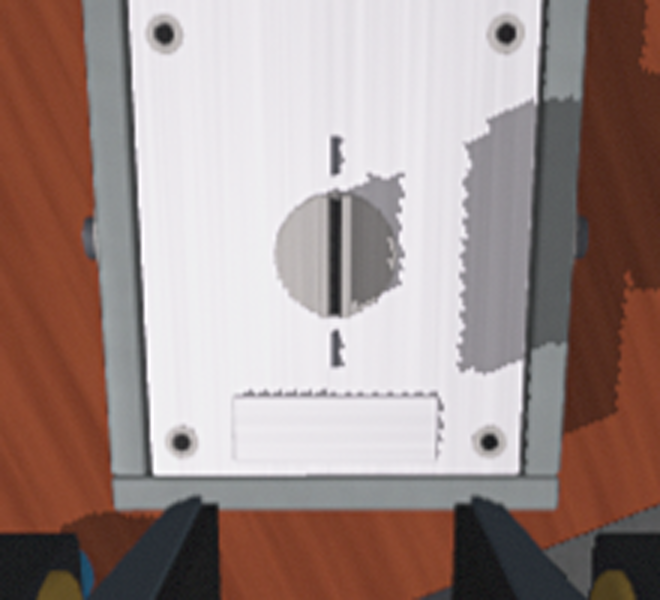

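The slot runs from (335,200) to (335,315), in line with the ribs at (336,155) and (336,348), and the cover is still closed. Next I press the pad.

Call:
jog_arm:
  moves:
    - [0.001, 0, 0, 0, 0, 0]
    - [0.001, 0, 0.02, 0, 0, 0]
    - [0.001, 0, 0.06, 0, 0, 0]
    - [0.001, 0, 0.1, 0, 0, 0]
    - [0.001, 0, 0.12, 0, 0, 0]
    - [0.001, 0, 0.128, 0, 0, 0]
    - [0.001, 0, 0.132, 0, 0, 0]
    - [0.001, 0, 0.134, 0, 0, 0]
    - [0.001, 0, 0.135, 0, 0, 0]
    - [0.001, 0, 0.136, 0, 0, 0]
    - [0.001, 0, 0.136, 0, 0, 0]
  gripper: 0

```text
time: 13.85
tcp_pos: [0.3945, -0.187, 0.084]
tool_rot: [0.98, -0.199, 0.001, 0.0]
contact_force: [1.2, -1.1, 3.0]
grip_width: 0.0007
finger_force: 1.5
```

Call:
jog_arm:
  moves:
    - [0, 0, 0.0005, 0, 0, 0]
    - [0, 0, 0.001, 0, 0, 0]
    - [0, 0, 0.0015, 0, 0, 0]
    - [0, 0, 0.002, 0, 0, 0]
    - [0, 0, 0.0025, 0, 0, 0]
    - [0, 0, 0.003, 0, 0, 0]
    - [0, 0, 0.003, 0, 0, 0]
    - [0, 0, 0.003, 0, 0, 0]

```text
time: 14.65
tcp_pos: [0.3945, -0.187, 0.0807]
tool_rot: [0.98, -0.199, 0.001, 0.0]
contact_force: [1.8, -1.4, 9.3]
grip_width: 0.0007
finger_force: 4.3
```

Call:
jog_arm:
  moves:
    - [0, 0, 0.0005, 0, 0, 0]
    - [0, 0, 0.001, 0, 0, 0]
    - [0, 0, 0.0015, 0, 0, 0]
    - [0, 0, 0.0018, 0, 0, 0]
    - [0, 0, 0.002, 0, 0, 0]
    - [0, 0, 0.002, 0, 0, 0]
    - [0, 0, 0.002, 0, 0, 0]
    - [0, 0, 0.002, 0, 0, 0]

```text
time: 15.45
tcp_pos: [0.3945, -0.187, 0.0788]
tool_rot: [0.98, -0.199, 0.001, 0.0]
contact_force: [0.9, -0.1, 11.5]
grip_width: 0.0005
finger_force: 5.8
```

Call:
jog_arm:
  moves:
    - [0, 0, 0.0002, 0, 0, 0]
    - [0, 0, 0.0004, 0, 0, 0]
    - [0, 0, 0.0005, 0, 0, 0]
    - [0, 0, 0.0005, 0, 0, 0]
    - [0, 0, 0.0005, 0, 0, 0]
    - [0, 0, 0.0005, 0, 0, 0]

```text
time: 16.05
tcp_pos: [0.3945, -0.187, 0.0785]
tool_rot: [0.98, -0.199, 0.001, 0.0]
contact_force: [-1.3, -0.0, 17.9]
grip_width: 0.0005
finger_force: 8.6
```

The force rose sharply (11.5 to 17.9 N over 0.3 mm) at 78.5 mm, so the panel is on its hard stop and flush. I'll check that it holds, then hand in.

```bash
python3 - <<'E'
from station import env
env.grab_frame("scene");s=env.sense();print(s["tcp_pos"],s["contact_force"],s["time"])
if 13<s["contact_force"][2]<28: print(env.job_done())
E
```

```text
[ 0.39447865 -0.18700605  0.07850272] [-0.5368701   0.1512054  17.41106354] 16.1
the job is handed in; nothing more can be done
None
```

The cover is closed, the fastener is turned in line with the two ribs, and the panel is held pressed flush at about 17 N; the job was handed in at 16.1 s.

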